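# Lever a snapped-in tube block loose from its deck nest

## Robot

A 6-joint arm with a two-finger parallel gripper is mounted at the origin on the work surface. World frame = base frame: x ahead of the robot, y to its left, z up, the work surface at z = 0. Lengths are in m, angles in degrees, forces in N, time in s.
With the tool pointing down it reaches from about 0.35 to 0.975 m from the base axis. Payload 17.4 kg.
Tool frame: the origin (TCP) lies at the very end of the fingers, on their centre line; the grasp point (between the pads) lies 19 mm behind it; z points along the fingers, y is the line along which they close (so a half turn about z gives the same grasp; the last joint's range is limited). The gripper opens to 85 mm and grips with 20 to 120 N. Pads are 22 mm wide; open, the fingers measure 114 mm over their backs; the gripper's body (76 mm by 85 mm) begins 54 mm behind the grasp point. The pads swing forward as they close: fully open they stand 13 mm farther back than shut.
Start: joints at [-66.452, 6.646, 82.598, -0, 90.757, -2.166], TCP at [0.293, -0.608, 0.231] pointing down, gripper open.
Joint ranges: [-162.19, 162.19], [-47.58, 125.68], [4.15, 143.07], [-65.23, 245.23], [0.69, 171.88], [-170.13, 170.13]. Speed limits (degrees/s): [108.29, 108.29, 127.2, 180, 180, 180].

## Interface

Orientations are given as [roll, pitch, yaw] about the fixed x, y, z axes, in that order (R = Rz(yaw) Ry(pitch) Rx(roll)).
In Python, from plant import bot, get_image, camera_model gives the robot as it stands.
- The arm moves only by the tool step_arm, never from a script. Its argument "targets" is a list of rows, each a list of 5 numbers: the shift along the tool's x, y, z in units of 50 mm (1.0 is 50 mm), then the turn about the tool's z in units of 5 degrees (1.0 is 5 degrees), then the gripper's target within -1 to 1 (fully open at 1, half-way at 0, shut at -1). A call has exactly 8 rows; each row shifts and turns the commanded pose from where the row before left it, along the tool's axes as they then stand; what a row does not reach is not made up. A row lasts 1/8 s, in which the tool goes at most 62.5 mm and 10.7 degrees, less where a joint would pass 70% of its speed; a pose out of reach is approached as far as the arm can. A call with a number of a shift or a turn outside -1 to 1 is refused whole. A call with a gripper value outside its range is refused whole. The fingers move at their own pace and stop on an object; "squeeze" is the grip in N (left out, the last holds). Time passes only in rows, so rows that do not move let the fingers close, or fill a call up. It gives the time, the measured TCP pose, the force, the opening and the grip force at its end, in the units of the state.
- bot.read_state(): the state, without advancing time (a new reading comes with each control period).
- get_image(name): name is "side" or "top"; returns the picture (400x640x3 uint8, red, green, blue); there is no depth.
- camera_model(name): a dict with "intrinsics" (3x3 intrinsics, pixels), "k1" (the pictures are not rectified: a ray, as slopes to the right and down, at radius r is drawn at 1 + k1 r^2 times it, then the intrinsics apply), "R" (3x3) and "t" (3): a world point X has camera coordinates R X + t. Camera axes: x right, y down, z forward; pixel columns grow to the right and rows downward; lengths in m; the calibration is good to about 2 mm. A picture is of the moment at which its call begins. camera_model takes no time and is no camera call.
- bot.sign_off(): hands the job in; it is judged then, once.
The state is a dict: "time": time; "qpos": joint angles; "dq": joint speeds; "joint_efforts": joint torques, N m; "tool_pos": TCP position; "eef_rot": TCP orientation; "contact_force": force on the tool from outside, world axes, zero at the start; "ft_torque": the same for the moment, N m; "opening": finger opening in m; "finger_force": force on a finger pad.
Only numpy, scipy, OpenCV 4.12 (cv2) and the standard library are available. Lean on these libraries where they do the work, as an engineer would, in place of code of your own. Each camera call takes 0.05 s, during which the arm holds its last target. There are 200 camera calls.

## Task

The aluminium tube block is snapped tight in its raised black nest: with the pry bar laid over the nest's round fulcrum rail (its height varies: feel for it) and its tip under the block's front lip, lever it gently, without touching the block with the gripper, until the lip snaps up past both spring catches and stays propped on them, the back edge still in the nest. Stop there: the tubes must not tip further, so never raise the lip more than 18 mm in all. Then lay the bar back across both ribs of its rest, the same way round as before, let go, and leave everything else where it stands.

Things in the scene. Friction and masses are not known exactly. Their poses are not given: they have to be found in the camera images.
- nest: Black carrier fixed to the deck, base plate 200 x 160 x 8 mm. Origin on the deck below the block's centre; z up, +x its front (pry side), away from the robot give or take the yaw. Fulcrum rail: round steel, 12 mm diameter, axis along y at x=77, free for 52 mm between posts (to z=84). It is clamped anywhere from 61.5 to 73.5 mm (axis above deck); the state does not tell: feel for it with the bar.
- catch (a point): Midpoint between two spring catches, at y=+-52 mm (noses 10 mm in diameter over the front lip, 7 N each; housings 11 to 31 mm in front, to z=82). The lip needs some 25 to 45 N upward to start, nothing once it has risen about 7 mm; it then snaps up by itself and stays propped on the noses, about 12 mm above its start.
- block: Aluminium tube block, about 0.6 kg. Origin at the centre of its underside, 38 mm above the deck; axes like the nest's. Body 46 (x) x 98 (y) x 50 mm, capped tubes up to z=+63; a flange 86 x 122 mm, 8 mm thick, runs all round at z=+22 to +30, front and back edges rounded (radius 4). Under the front lip an open pocket runs 20 mm back to the body's wall (x=+23).
- lip (a point): Outermost point of the block's front lip, mid length and mid thickness: 43 mm in front of the block's centre, at start 64 mm above the deck, 34 mm behind the rail's axis. The lip's underside is 4 mm below this point. The block tips about its back edge, which fixed hooks hold.
- bar: Straight pry bar 200 mm long, 0.2 kg. Origin on its flat underside at the place to grip, 145 mm from the tip; +x from tip to handle end, z up. Steel blade 20 wide, 5 thick (z 0 to 5), x=-145 to -45; black plastic handle 20 wide, 16 high (z 0 to 16), x=-45 to +55. On its rest the tip points towards the robot, give or take the yaw.
- bar_tip (a point): Bar's tip, mid thickness: (-145, 0, +2.5) mm in the bar's frame. Bearing on the rail and under the lip the bar slopes tip-down at 19 to 37 degrees from level, by the rail's height; at 42 degrees, 1 mm off the rail, it slides in clear, to a tip 49 mm behind the rail. Levering down to 24 (rail high) or 5 (rail low) degrees frees the lip; the tip moves inward 6 to 12 mm meanwhile.
- rest: Grey tool rest fixed to the deck, base plate 230 x 100 x 6 mm, origin on the deck under its centre. Two cross ribs at x=-70 and x=+75 mm, 12 mm thick, tops at z=28 mm, with upright stops at y=+-34 mm rising to z=44. At the start the bar lies across both ribs along the rest's x, its origin near (+35, 0, 28) mm.
- vial: Small jar, 34 mm diameter, 55 mm high, origin at its underside. Leave alone.
- plate: White well plate 127 x 85 x 14 mm, origin at its underside. Leave alone.
- trough: White open trough 125 x 82 x 42 mm, origin at its underside. Leave alone.
- bottle: Brown bottle 60 mm diameter, 120 mm high, origin at its underside. Leave alone.
- driver: Screwdriver lying on the deck, 150 mm long, origin near its middle. Leave alone.
- lid: Clear flat plate cover 100 x 70 x 12 mm, origin at its underside. Leave alone.
- beaker: Clear beaker 72 mm across the rim, 80 mm high, origin at its underside. Leave alone.
Things that resemble listed ones, but are neither listed nor needed, are in the scene too. Leave any green or yellow look-alike of the bar alone.

How it is judged (in metres and radians):
On the way, in this order (a step that is already met when the one before it is completed fails the run):
1. the bar bears on the fulcrum rail and under the block's lip at once, with more than 6 N each (contact force between bar and nest above 6 N and contact force between bar and block above 6 N and x of bar_tip in the frame of lip below -0.002 m), for 0.05 s.
2. the lip has snapped up past the catches (7.5 to 18 mm above its snapped-in height) (z of lip in the frame of nest between 0.0715 and 0.082 m), for 0.2 s.
3. the bar lies back across both ribs of its rest (x of bar in the frame of rest between 0.005 and 0.065 m and y of bar in the frame of rest between -0.024 and 0.024 m and z of bar in the frame of rest between 0.025 and 0.032 m and x of bar_tip in the frame of rest below -0.05 m and angle between the x axis of bar and the x axis of rest, either way round below 0.25 rad and angle between bar's own z axis and vertical below 0.07 rad), for 0.2 s.
At the end, for the whole second after the job is handed in: Block still, lip 7.5 to 18 mm above its snapped-in height, tipped 5 to 14 degrees, within 15 mm of the nest's middle (6 mm sideways); bar still and level on both ribs, same way round, within 30 mm along, 24 mm across, 14 degrees; bystanders within 20 mm of their starts (all of step 2 and all of step 3 and angle between block's own z axis and vertical between 0.08 and 0.25 rad and x of block in the frame of nest between -0.015 and 0.012 m and y of block in the frame of nest between -0.006 and 0.006 m and linear speed of each of block, bar below 0.02 m/s and distance of each of vial, plate, trough, bottle, beaker, driver, lid from where it was at the start of the episode below 0.02 m); the robot touches nothing.
It fails at once if the gripper handles the block (more than 3 N) (contact force between the fingers and block above 3 N).
It fails at once if the bar is forced or jammed: more than 90 N on the block (contact force between bar and block above 90 N).
It fails at once if the lip is raised more than 18 mm above its snapped-in height (z of lip in the frame of nest above 0.082 m).
It fails at once if a bystander is knocked (more than 20 mm) (distance of any of vial, plate, trough, bottle, beaker, driver, lid from where it was at the start of the episode above 0.02 m).
It also fails if it takes over 54 s, if anything falls off the work surface, if the arm or the gripper's body presses on something with over 40 N, if the wrist force passes 120 N, or if a joint passes its speed limit or range.

## Working session

There is one attempt and no reset: what is moved stays moved. The work goes in short steps, Python scripts to look and compute and a tool call to move; the robot and the scene stay as the last step left them, time stands still between calls to the robot, and variables do not carry over. Pictures are saved under pics/ and viewed, at most 10 in all, crops included, and the job is handed in when it is done.

Besides the shell and the picture viewer there is one more tool, called after ">>>" by a JSON object that holds its "op" and its "data", one argument or row to a line. step_arm: Moves the arm, as the interface text tells. Its arguments: {"type":"object","properties":{"targets":{"type":"array"},"squeeze":{"type":"number"}},"required":["targets"]}

```bash
ls; mkdir -p pics; python3 - <<'E'
from plant import bot,get_image,camera_model
import cv2
for n in("top","side"):
    im=get_image(n); cv2.imwrite(f"pics/{n}0.png",cv2.resize(im[:,:,::-1],(800,500),interpolation=cv2.INTER_CUBIC)); cv2.imwrite(f"{n}0_raw.png",im[:,:,::-1])
    m=camera_model(n); print(n,m)
print(bot.read_state())
E
```

```text
pics
top {'intrinsics': array([[517.22958752,   0.        , 319.83388687],
       [  0.        , 517.22958752, 203.5441683 ],
       [  0.        ,   0.        ,   1.        ]]), 'k1': -0.09208260260077163, 'R': array([[-0.00399879, -0.99997898,  0.00510426],
       [-0.99488192,  0.00346294, -0.100985  ],
       [ 0.10096521, -0.00548196, -0.99487485]]), 't': array([-0.00808171,  0.46585976,  1.58528097])}
side {'intrinsics': array([[401.94499605,   0.        , 315.77171249],
       [  0.        , 401.94499605, 199.2736231 ],
       [  0.        ,   0.        ,   1.        ]]), 'k1': -0.06186475606049768, 'R': array([[-0.67652899, -0.73621676, -0.01712911],
       [-0.36125004,  0.35205171, -0.86345701],
       [ 0.64172185, -0.57796581, -0.50413152]]), 't': array([0.32633071, 0.21699953, 0.96259071])}
{'time': 0.1, 'qpos': array([-6.64539644e+01,  6.67226956e+00,  8.26336402e+01, -5.88078213e-04,
        9.07553759e+01, -2.16449530e+00]), 'dq': array([-0.00696221, -0.02843266, -0.02123651,  0.05672713, -0.04941753,
       -0.00703364]), 'joint_efforts': array([ 2.15382017e-03, -7.33667564e+01, -6.33786750e+01,  1.09444827e-07,
        5.31308367e-03, -4.09319989e-05]), 'tool_pos': array([ 0.29276466, -0.60801132,  0.23060682]), 'eef_rot': array([-1.79938736e+02, -1.72705562e-03,  2.57105226e+01]), 'contact_force': array([-0.11634385, -0.71434083, -0.42131792]), 'ft_torque': array([-0.07593584,  0.08039374, -0.03422244]), 'finger_force': 0.0, 'opening': 0.08574169249616179}
```

View pics/top0.png

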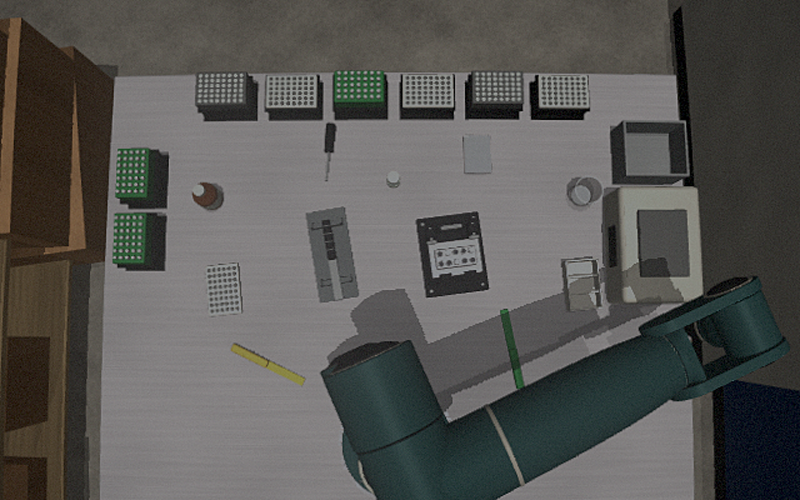

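View pics/side0.png

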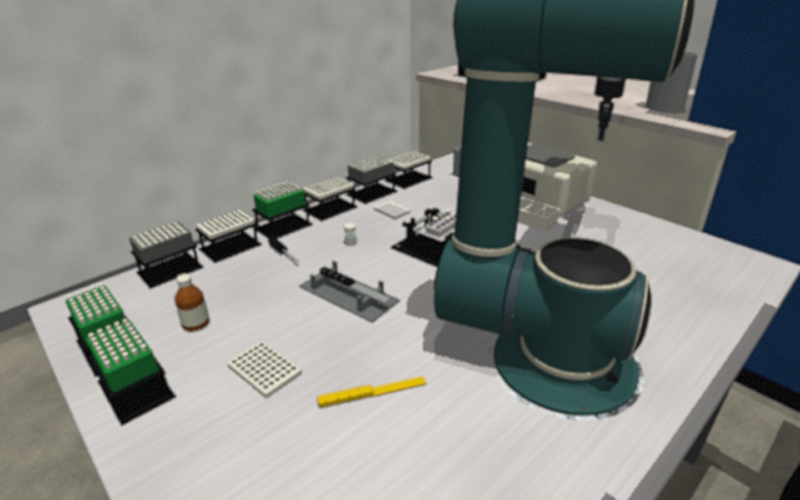

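Top view shows the rest and bar at about (331,255) and the nest at (452,255). The grey-and-black bar is on the rest, and the green and yellow bars are decoys. I'll enlarge both.

```bash
python3 - <<'E'
import cv2
im=cv2.imread("top0_raw.png")
a=cv2.convertScaleAbs(im[160:245,238:298],alpha=1.6,beta=10)
b=cv2.convertScaleAbs(im[160:245,328:398],alpha=2.0,beta=20)
o=cv2.hconcat([cv2.resize(x,None,fx=6,fy=6,interpolation=cv2.INTER_CUBIC) for x in(a,b)])
print(o.shape); cv2.imwrite("pics/crop1.png",o)
E
```

```text
(510, 780, 3)
```

View pics/crop1.png

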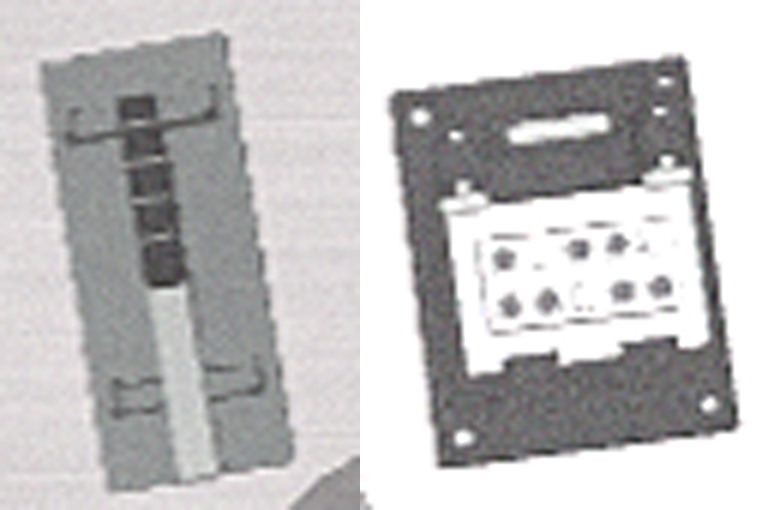

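The rest's plate corners in the crop are (42,62), (227,33), (293,462) and (106,492). The bar's handle end is at (136,96) and its tip at (198,476). The nest's corners are (392,95), (686,57), (738,428) and (440,467), and its rail runs from (508,130) to (608,123).

```bash
cat > h.py <<'E'
import numpy as np
from scipy.optimize import least_squares
from plant import camera_model
def proj(n,X):
    m=camera_model(n); c=np.asarray(X)@m["R"].T+m["t"]; s=c[:,:2]/c[:,2:]
    s=s*(1+m["k1"]*(s**2).sum(1,keepdims=True)); K=m["intrinsics"]
    return s@K[:2,:2].T+K[:2,2]
def place(p,L):
    L=np.asarray(L,float); c,s=np.cos(p[2]),np.sin(p[2])
    return np.c_[p[0]+c*L[:,0]-s*L[:,1],p[1]+s*L[:,0]+c*L[:,1],L[:,2]]
def fit(n,L,uv,p0):
    r=least_squares(lambda p:(proj(n,place(p,L))-uv).ravel(),p0); return r.x,np.abs(r.fun).max()
E
python3 - <<'E'
from h import *
def raw(p,off): return (np.array(p,float)+.5)/6-.5+off
C=lambda a,b,z:[[a,b,z],[a,-b,z],[-a,-b,z],[-a,b,z]]
rest=raw([(42,62),(227,33),(293,462),(106,492)],[238,160])
nest=raw([(32,95),(326,57),(378,428),(80,467)],[328,160])
for nm,L,uv,p0 in(("rest",C(.115,.05,.006),rest,[.6,.1,.1]),("nest",C(.1,.08,.008),nest,[.6,-.1,.1])):
    p,e=fit("top",L,uv,p0); print(nm,p[:2],np.degrees(p[2]),e)
    if nm=="rest": R=p
    else: N=p
bar=raw([(117,98),(155,94),(180,480),(217,472)],[238,160])
Lb=[[.055,.01,.044],[.055,-.01,.044],[-.145,.01,.033],[-.145,-.01,.033]]
p,e=fit("top",Lb,bar,[.6,.1,.1]); print("bar",p[:2],np.degrees(p[2]),e)
print("bar in rest",np.linalg.solve([[np.cos(R[2]),-np.sin(R[2])],[np.sin(R[2]),np.cos(R[2])]],p[:2]-R[:2]))
ends=raw([(148,130),(248,123)],[328,160])
p2,e=fit("top",[[.077,.026,.0735],[.077,-.026,.0735]],ends,N); print("nest by rail(67.5+6)",p2[:2],np.degrees(p2[2]))
for z in(.0675,.0795): print(proj("top",place(N,[[.077,.026,z],[.077,-.026,z]])),ends)
E
```

```text
rest [0.46983273 0.16151849] 8.929187484602377 0.21656500758786024
nest [ 0.46864965 -0.14132158] 7.057556305885259 0.6249909735759616
bar [0.49810869 0.16529626] 9.406417430256983 0.5580492128097205
bar in rest [ 0.02851964 -0.00065683]
nest by rail(67.5+6) [ 0.45320609 -0.13858449] 3.9017688209348522
[[351.4233247  177.12238851]
 [368.315864   175.00670741]] [[352.25       181.25      ]
 [368.91666667 180.08333333]]
[[351.68458655 176.51966002]
 [368.70532945 174.38866183]] [[352.25       181.25      ]
 [368.91666667 180.08333333]]
```

The rail sits about 14 mm nearer than a centred plate would put it, so the plate is probably offset. I'll overlay model points, shifting the nest along x from the rail, to check.

```bash
python3 - <<'E'
from h import *
import cv2
im=cv2.imread("top0_raw.png")
R=[.46983,.16152,np.radians(8.93)]; yaw=np.radians(7.06); N=np.array([.46865,-.14132,yaw])
def raw(p,off): return (np.array(p,float)+.5)/6-.5+off
ends=raw([(148,130),(248,123)],[328,160])
f=lambda d:(proj("top",place([N[0]+d[0]*np.cos(yaw),N[1]+d[0]*np.sin(yaw),yaw],[[.077,.026,.0715],[.077,-.026,.0715]]))-ends)[:,1]
d=least_squares(f,[0]).x[0]; print("shift",d); N[:2]+=d*np.array([np.cos(yaw),np.sin(yaw)]); print(N)
def box(x0,x1,y0,y1,z): return [[x0,y0,z],[x0,y1,z],[x1,y1,z],[x1,y0,z]]
def draw(crop,off,pose,boxes,al):
    o=cv2.resize(cv2.convertScaleAbs(crop,alpha=al,beta=10),None,fx=6,fy=6,interpolation=cv2.INTER_CUBIC)
    for b,c in boxes:
        uv=(proj("top",place(pose,b))-off+.5)*6-.5
        cv2.polylines(o,[uv.round().astype(int)],True,c,1)
    return o
a=draw(im[160:245,238:298],[238,160],R,[(box(-.115,.115,-.05,.05,.006),(0,0,255)),(box(-.076,-.064,-.034,.034,.028),(255,0,0)),(box(.069,.081,-.034,.034,.028),(255,0,0)),(box(-.11,-.01,-.01,.01,.033),(0,255,0)),(box(-.01,.09,-.01,.01,.044),(0,255,0))],1.6)
b=draw(im[160:245,328:398],[328,160],N,[(box(-.1-d,.1-d,-.08,.08,.008),(0,0,255)),(box(-.043,.043,-.061,.061,.064),(0,0,255)),(box(-.023,.023,-.049,.049,.088),(255,0,0)),(box(.071,.083,-.026,.026,.0675),(0,160,0)),(box(.054,.074,.047,.057,.082),(255,0,255)),(box(.054,.074,-.057,-.047,.082),(255,0,255))],1.3)
cv2.imwrite("pics/crop2.png",cv2.hconcat([a,b]))
E
```

```text
shift -0.014858444805726952
[ 0.45390421 -0.14314623  0.12322025]
```

View pics/crop2.png

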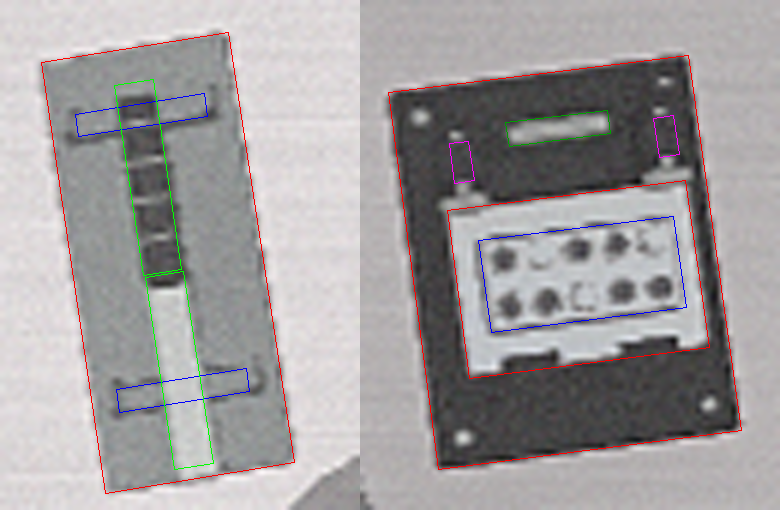

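The overlay fits: the nest origin is at about (0.454, -0.143) with yaw 7.06°, and its plate is offset 15 mm forward. The rest is at (0.470, 0.1615), yaw 8.9°. The bar's origin is at (0.498, 0.165), yaw 9.4°. Moving over.

>>> {"op": "step_arm", "data": {
  "targets": [
    [0.4,-0.8,0,0.82,1],
    [0.4,-0.8,0,0.82,1],
    [0.4,-0.8,0,0.82,1],
    [0.4,-0.8,0,0.82,1],
    [0.4,-1,0,0,1],
    [0.4,-1,0,0,1],
    [0.4,-1,0,0,1],
    [0.4,-1,0,0,1]
  ],
  "squeeze": 60
}}

```text
time: 1.1
tool_pos: [0.3611, -0.2192, 0.2311]
eef_rot: [-180.0, -0.0, 9.3]
contact_force: [1.4, 0.0, -0.4]
opening: 0.0852
finger_force: 0.0
```

```bash
cat >> h.py <<'E'
def go(x,y,z,yaw):
    "tool-frame units from the measured pose to a target"
    from plant import bot
    s=bot.read_state(); p=s["tool_pos"]; w=np.radians(s["eef_rot"][2]); d=np.array([x,y,z])-p
    print("t",round(s["time"],2),"pos",p.round(4),"rot",s["eef_rot"].round(2),"F",s["contact_force"].round(1),"open",round(s["opening"],4))
    yw=np.radians(yaw); u=[d[0]*np.cos(yw)+d[1]*np.sin(yw),d[0]*np.sin(yw)-d[1]*np.cos(yw),-d[2]]
    print("shift after turn",np.round(np.array(u)/.05,3),"turn",round((s["eef_rot"][2]-yaw)/5,3))
E
python3 -c "
from h import *
go(.498,.1653,.12,9.4)"
```

```text
t 1.1 pos [ 0.3611 -0.2192  0.2311] rot [-1.80e+02 -1.00e-02  9.29e+00] F [ 1.4  0.  -0.4] open 0.0852
shift after turn [ 3.958 -7.139  2.223] turn -0.023
```

>>> {"op": "step_arm", "data": {
  "targets": [
    [0.5,-0.9,0,-0.02,1],
    [0.5,-0.9,0,0,1],
    [0.5,-0.9,0,0,1],
    [0.5,-0.9,0,0,1],
    [0.5,-0.9,0.5,0,1],
    [0.5,-0.9,0.5,0,1],
    [0.5,-0.9,0.5,0,1],
    [0.46,-0.84,0.7,0,1]
  ]
}}

```text
time: 2.1
tool_pos: [0.4987, 0.1656, 0.1209]
eef_rot: [-180.0, -0.1, 9.4]
contact_force: [1.1, 0.9, -0.2]
opening: 0.0857
finger_force: 0.0
```

```bash
python3 -c "
from h import *
go(.498,.1653,.018,9.4)"
```

```text
t 2.1 pos [0.4987 0.1656 0.1209] rot [-1.7999e+02 -8.0000e-02  9.4400e+00] F [ 1.1  0.9 -0.2] open 0.0857
shift after turn [-0.015  0.004  2.058] turn 0.009
```

>>> {"op": "step_arm", "data": {
  "targets": [
    [0,0,0.6,0,1],
    [0,0,0.6,0,1],
    [0,0,0.5,0,1],
    [0,0,0.35,0,1],
    [0,0,0,0,1],
    [0,0,0,0,-1],
    [0,0,0,0,-1],
    [0,0,0,0,-1]
  ]
}}

```text
time: 3.1
tool_pos: [0.4985, 0.1638, 0.0195]
eef_rot: [-180.0, -0.1, 9.4]
contact_force: [-0.6, -0.9, 0.1]
opening: 0.0321
finger_force: 0.0
```

>>> {"op": "step_arm", "data": {
  "targets": [
    [0,0,0,0,-1],
    [0,0,0,0,-1],
    [0,0,-0.2,0,-1],
    [0,0,-0.2,0,-1],
    [0.3,0,0,0,-1],
    [0.4,0,0,0,-1],
    [0.4,0,0,0,-1],
    [0.3,0,0,0,-1]
  ]
}}

```text
time: 4.1
tool_pos: [0.5685, 0.1753, 0.0385]
eef_rot: [180.0, 0.0, 9.4]
contact_force: [1.5, 0.9, -2.0]
opening: 0.0191
finger_force: 58.7
```

>>> {"op": "step_arm", "data": {
  "targets": [
    [0,0,0.2,0,-1],
    [0,0,0.15,0,-1],
    [0,0,0,0,-1],
    [0,0,0,0,-0.3],
    [0,0,0,0,-0.3],
    [0,0,0,0,-0.3],
    [0,0,0,0,-0.3],
    [0,0,0,0,-0.3]
  ]
}}

```text
time: 5.1
tool_pos: [0.5673, 0.1751, 0.0214]
eef_rot: [-180.0, -0.0, 9.4]
contact_force: [-0.4, 0.5, -0.2]
opening: 0.03
finger_force: 0.0
```

```bash
python3 - <<'E'
from h import *
from plant import get_image
import cv2
go(.5685,.1753,.028,9.4)
im=get_image("side"); cv2.imwrite("pics/s1.png",cv2.resize(im[190:270,220:340,::-1],None,fx=6,fy=6,interpolation=cv2.INTER_CUBIC))
E
```

```text
t 5.1 pos [0.5673 0.1751 0.0214] rot [-180.     -0.      9.41] F [-0.4  0.5 -0.2] open 0.03
shift after turn [ 0.025  0.001 -0.133] turn 0.003
```

View pics/s1.png

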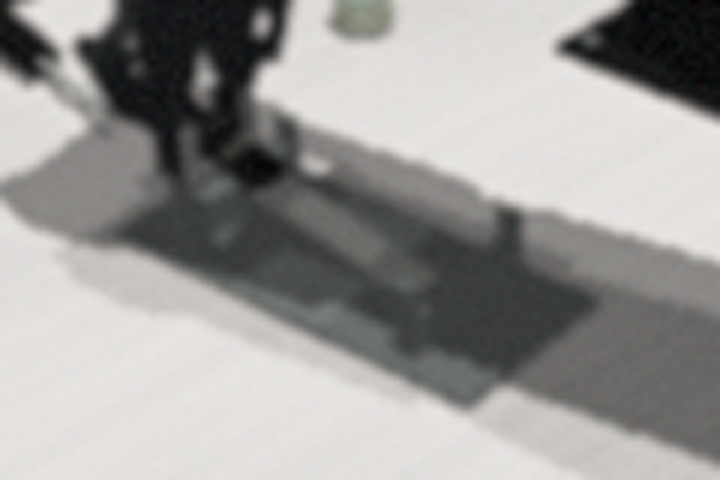

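The tip is at about crop (415,285), between the ribs. I'll check it against the level and tipped predictions.

```bash
python3 - <<'E'
from h import *
R=[.46983,.16152,np.radians(8.93)]
for z in(.006,.03):
  for x in (-.0465,-.04):
    print(z,x,((proj("side",place(R,[[x,.01,z+.005],[x,-.01,z+.005],[x,.01,z]]))-[220,190]+.5)*6-.5).round())
E
```

```text
0.006 -0.0465 [[406. 298.]
 [434. 278.]
 [407. 306.]]
0.006 -0.04 [[396. 293.]
 [424. 273.]
 [396. 302.]]
0.03 -0.0465 [[403. 256.]
 [432. 236.]
 [404. 265.]]
0.03 -0.04 [[393. 251.]
 [421. 232.]
 [394. 260.]]
```

The bar has tipped tip-down, about 10.8°, with its tip on the rest's base. Next I'll regrip and push the tip against the front rib's inner face to steepen it in the pads.

>>> {"op": "step_arm", "data": {
  "targets": [
    [0,0,0,0,-1],
    [0,0,0,0,-1],
    [0,0,0,0,-1],
    [0,0,0,0,-1],
    [0,0,-0.1,0,-1],
    [-0.2,0,0,0,-1],
    [-0.14,0,0,0,-1],
    [0,0,0,0,-1]
  ],
  "squeeze": 30
}}

```text
time: 6.15
tool_pos: [0.5511, 0.1726, 0.0281]
eef_rot: [-180.0, -0.2, 9.4]
contact_force: [0.4, 0.4, 11.2]
opening: 0.0192
finger_force: 41.2
```

>>> {"op": "step_arm", "data": {
  "targets": [
    [-0.075,0,-0.22,0,-1],
    [-0.075,0,-0.22,0,-1],
    [-0.093,0,-0.18,0,-1],
    [-0.093,0,-0.18,0,-1],
    [-0.116,0,-0.165,0,-1],
    [-0.116,0,-0.165,0,-1],
    [-0.14,0,-0.147,0,-1],
    [-0.14,0,-0.147,0,-1]
  ]
}}

```text
time: 7.15
tool_pos: [0.5088, 0.1655, 0.0986]
eef_rot: [-180.0, -0.1, 9.4]
contact_force: [6.4, 0.6, 0.0]
opening: 0.0195
finger_force: 35.3
```

```bash
python3 - <<'E'
from h import *
from plant import get_image
import cv2
go(.5,.17,.2,9.4)
a,b=[get_image(n)[:,:,::-1] for n in("side","top")]
cv2.imwrite("s2.png",a);cv2.imwrite("t2.png",b)
a=cv2.resize(a[160:260,240:320],None,fx=5,fy=5,interpolation=cv2.INTER_CUBIC); b=cv2.resize(b[150:250,235:315],None,fx=5,fy=5,interpolation=cv2.INTER_CUBIC)
cv2.imwrite("pics/s2.png",cv2.convertScaleAbs(cv2.hconcat([a,b]),alpha=1.5))
E
```

```text
t 7.15 pos [0.5088 0.1655 0.0986] rot [-1.7998e+02 -1.3000e-01  9.4100e+00] F [6.4 0.6 0. ] open 0.0195
shift after turn [-0.158 -0.117 -2.029] turn 0.002
```

View pics/s2.png

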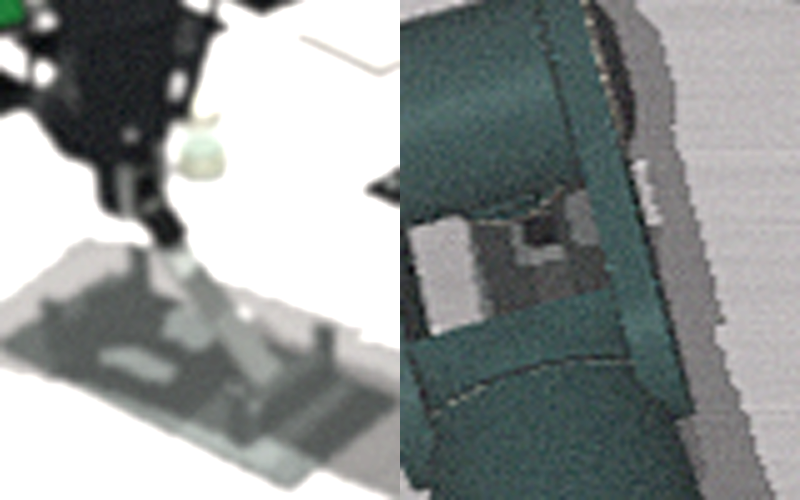

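The bar is now steep in the pads, with the tip against the rib. In the side crop the tip edge is around (235–275, 375–390) and the handle/blade junction around (170,245). I'll compare this with predictions.

```bash
cat >> h.py <<'E'
def barpts(L,tcp,yaw,th,dz=.008,dx=0.):
    "bar-frame points -> world; grip (dx,0,dz) of bar at grasp point, tip-down th deg"
    L=np.asarray(L,float)-[dx,0,dz]; t=np.radians(th); c,s=np.cos(t),np.sin(t); y=np.radians(yaw)
    x=L[:,0]*c-L[:,2]*s; z=L[:,0]*s+L[:,2]*c
    return np.c_[tcp[0]+np.cos(y)*x-np.sin(y)*L[:,1],tcp[1]+np.sin(y)*x+np.cos(y)*L[:,1],tcp[2]+.019+z]
E
python3 - <<'E'
from h import *
import cv2
L=[[-.145,.01,.005],[-.145,-.01,.005],[-.045,.01,.005],[-.045,-.01,.005]]
for th in(36,40,42,44,48):
    P=barpts(L,[.5088,.1655,.0986],9.41,th)
    print(th,((proj("side",P)-[240,160]+.5)*5-.5).round().tolist(),"tip z",P[0,2].round(4))
E
```

```text
36 [[281.0, 387.0], [304.0, 370.0], [166.0, 251.0], [190.0, 236.0]] tip z 0.0299
40 [[272.0, 394.0], [296.0, 378.0], [164.0, 253.0], [188.0, 238.0]] tip z 0.0221
42 [[268.0, 398.0], [291.0, 381.0], [162.0, 254.0], [187.0, 239.0]] tip z 0.0183
44 [[264.0, 401.0], [287.0, 384.0], [161.0, 255.0], [185.0, 240.0]] tip z 0.0147
48 [[254.0, 406.0], [277.0, 389.0], [158.0, 257.0], [182.0, 242.0]] tip z 0.0078
```

θ is about 42°, from both the blade slope and the kinematics. Lifting off, turning to the nest's yaw, and moving over.

>>> {"op": "step_arm", "data": {
  "targets": [
    [0.12,0,0,0,-1],
    [0,0,-0.4,0,-1],
    [0,0,-0.8,0,-1],
    [0,0,-0.8,0.47,-1],
    [0.4,0.7,0,0,-1],
    [0.4,0.7,0,0,-1],
    [0.4,0.7,0,0,-1],
    [0.3,0.7,0,0,-1]
  ],
  "squeeze": 45
}}

```text
time: 8.25
tool_pos: [0.607, 0.0355, 0.1984]
eef_rot: [-180.0, 0.0, 7.1]
contact_force: [0.4, 0.4, -1.6]
opening: 0.0195
finger_force: 46.0
```

```bash
python3 - <<'E'
from h import *
print(proj("top",[[.64,.015,.05]]))
go(.6101,-.1238,.184,7.06)
E
```

```text
[[311.63727625 146.76066959]]
t 8.25 pos [0.607  0.0355 0.1984] rot [-1.7999e+02  2.0000e-02  7.0600e+00] F [ 0.4  0.4 -1.6] open 0.0195
shift after turn [-0.329  3.17   0.287] turn 0.001
```

>>> {"op": "step_arm", "data": {
  "targets": [
    [-0.07,0.6,0,0,-1],
    [-0.07,0.6,0,0,-1],
    [-0.07,0.6,0,0,-1],
    [-0.06,0.6,0,0,-1],
    [-0.06,0.5,0,0,-1],
    [0,0.27,0.1,0,-1],
    [0,0,0.2,0,-1],
    [0,0,0,0,-1]
  ]
}}

```text
time: 9.25
tool_pos: [0.609, -0.1218, 0.1812]
eef_rot: [-179.9, 0.1, 7.1]
contact_force: [-1.0, -0.0, -1.2]
opening: 0.0192
finger_force: 45.9
```

```bash
python3 - <<'E'
from h import *
from plant import get_image
import cv2
go(.6101,-.1238,.152,7.06)
a,b=[get_image(n)[:,:,::-1] for n in("side","top")]
cv2.imwrite("s3.png",a);cv2.imwrite("t3.png",b)
a=cv2.resize(a[130:230,310:390],None,fx=5,fy=5,interpolation=cv2.INTER_CUBIC); b=cv2.resize(b[130:230,328:408],None,fx=5,fy=5,interpolation=cv2.INTER_CUBIC)
cv2.imwrite("pics/s3.png",cv2.convertScaleAbs(cv2.hconcat([a,b]),alpha=1.7,beta=15))
L=[[-.145,.01,.005],[-.145,-.01,.005],[-.045,.01,.005],[-.045,-.01,.005]]
from plant import bot
s=bot.read_state()
for th in (38,42,46):
    P=barpts(L,s["tool_pos"],7.06,th)
    print(th,((proj("side",P)-[310,130]+.5)*5-.5).round().tolist(),((proj("top",P)-[328,130]+.5)*5-.5).round().tolist())
E
```

```text
t 9.25 pos [ 0.609  -0.1218  0.1812] rot [-1.7994e+02  1.1000e-01  7.0900e+00] F [-1.  -0.  -1.2] open 0.0192
shift after turn [0.018 0.043 0.584] turn 0.006
38 [[156.0, 192.0], [175.0, 181.0], [61.0, 74.0], [81.0, 65.0]] [[158.0, 303.0], [191.0, 298.0], [148.0, 153.0], [183.0, 149.0]]
42 [[148.0, 199.0], [167.0, 189.0], [59.0, 76.0], [78.0, 67.0]] [[155.0, 293.0], [189.0, 289.0], [147.0, 150.0], [182.0, 146.0]]
46 [[139.0, 206.0], [158.0, 196.0], [56.0, 79.0], [76.0, 69.0]] [[153.0, 283.0], [186.0, 279.0], [146.0, 147.0], [181.0, 142.0]]
```

View pics/s3.png

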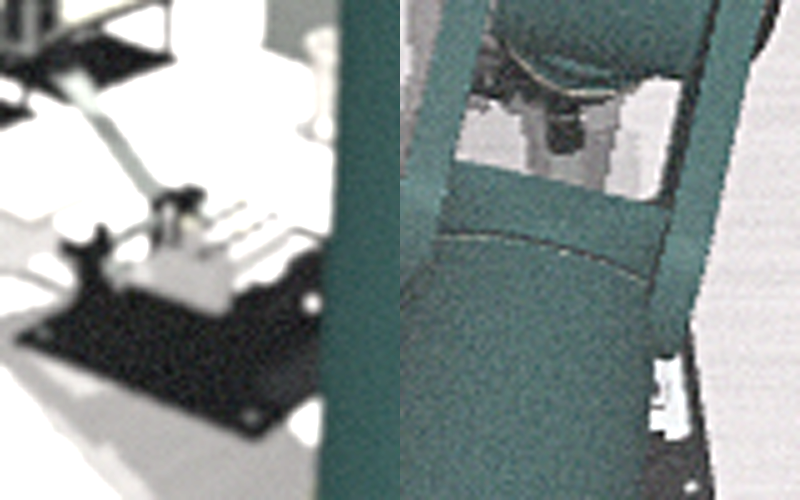

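The bar hangs over the nest with its tip at about (155,190) in the side crop, which matches θ of 40–42°. Lowering to feel for the rail.

>>> {"op": "step_arm", "data": {
  "targets": [
    [0.02,0.04,0.1,0,-1],
    [0,0,0.1,0,-1],
    [0,0,0.1,0,-1],
    [0,0,0.1,0,-1],
    [0,0,0.1,0,-1],
    [0,0,0.1,0,-1],
    [0,0,0.04,0,-1],
    [0,0,0,0,-1]
  ]
}}

```text
time: 10.35
tool_pos: [0.6106, -0.1245, 0.1504]
eef_rot: [-180.0, 0.0, 7.1]
contact_force: [0.5, -0.9, -1.3]
opening: 0.0189
finger_force: 45.9
```

>>> {"op": "step_arm", "data": {
  "targets": [
    [0,0,0.01,0,-1],
    [0,0,0.01,0,-1],
    [0,0,0.01,0,-1],
    [0,0,0.01,0,-1],
    [0,0,0.01,0,-1],
    [0,0,0.01,0,-1],
    [0,0,0,0,-1],
    [0,0,0,0,-1]
  ]
}}

```text
time: 11.35
tool_pos: [0.6106, -0.1245, 0.1475]
eef_rot: [-180.0, -0.0, 7.1]
contact_force: [-0.3, 0.3, -1.0]
opening: 0.0192
finger_force: 45.9
```

>>> {"op": "step_arm", "data": {
  "targets": [
    [0,0,0.01,0,-1],
    [0,0,0.01,0,-1],
    [0,0,0.01,0,-1],
    [0,0,0.01,0,-1],
    [0,0,0.01,0,-1],
    [0,0,0.01,0,-1],
    [0,0,0,0,-1],
    [0,0,0,0,-1]
  ]
}}

```text
time: 12.35
tool_pos: [0.6106, -0.1245, 0.1445]
eef_rot: [-180.0, 0.0, 7.1]
contact_force: [0.5, -0.5, -2.3]
opening: 0.0193
finger_force: 45.9
```

>>> {"op": "step_arm", "data": {
  "targets": [
    [0,0,0.01,0,-1],
    [0,0,0.01,0,-1],
    [0,0,0.01,0,-1],
    [0,0,0.01,0,-1],
    [0,0,0.01,0,-1],
    [0,0,0.01,0,-1],
    [0,0,0,0,-1],
    [0,0,0,0,-1]
  ]
}}

```text
time: 13.35
tool_pos: [0.6106, -0.1245, 0.1415]
eef_rot: [-180.0, -0.0, 7.1]
contact_force: [0.1, -0.1, -2.1]
opening: 0.0195
finger_force: 45.9
```

>>> {"op": "step_arm", "data": {
  "targets": [
    [0,0,0.01,0,-1],
    [0,0,0.01,0,-1],
    [0,0,0.01,0,-1],
    [0,0,0.01,0,-1],
    [0,0,0.01,0,-1],
    [0,0,0,0,-1],
    [0,0,0,0,-1],
    [0,0,0,0,-1]
  ]
}}

```text
time: 14.35
tool_pos: [0.6106, -0.1245, 0.139]
eef_rot: [-180.0, -0.0, 7.1]
contact_force: [-0.4, -1.0, -1.3]
opening: 0.0196
finger_force: 45.9
```

>>> {"op": "step_arm", "data": {
  "targets": [
    [0,0,0.01,0,-1],
    [0,0,0.01,0,-1],
    [0,0,0.01,0,-1],
    [0,0,0.01,0,-1],
    [0,0,0.01,0,-1],
    [0,0,0,0,-1],
    [0,0,0,0,-1],
    [0,0,0,0,-1]
  ]
}}

```text
time: 15.35
tool_pos: [0.6106, -0.1245, 0.1367]
eef_rot: [180.0, -0.0, 7.1]
contact_force: [-0.5, 0.1, 2.7]
opening: 0.0192
finger_force: 46.4
```

The bar touched the rail at TCP z of about 0.138. I'll lift 1.5 mm and slide in along the bar's slope.

>>> {"op": "step_arm", "data": {
  "targets": [
    [0,0,-0.04,0,-1],
    [-0.1,0,0.088,0,-1],
    [-0.1,0,0.088,0,-1],
    [-0.1,0,0.088,0,-1],
    [-0.1,0,0.088,0,-1],
    [-0.1,0,0.088,0,-1],
    [0,0,0,0,-1],
    [0,0,0,0,-1]
  ]
}}

```text
time: 16.35
tool_pos: [0.5859, -0.1276, 0.1167]
eef_rot: [180.0, -0.0, 7.1]
contact_force: [0.6, -0.2, -2.1]
opening: 0.0194
finger_force: 46.0
```

```bash
python3 - <<'E'
from h import *
from plant import get_image,bot
import cv2
go(.6101,-.1238,.152,7.06)
a=get_image("side")[:,:,::-1]
cv2.imwrite("s4.png",a)
o=cv2.convertScaleAbs(cv2.resize(a[130:205,305:365],None,fx=8,fy=8,interpolation=cv2.INTER_CUBIC),alpha=1.7,beta=15)
cv2.imwrite("pics/s4.png",o)
L=[[-.045,.01,.005],[-.045,-.01,.005],[.055,.01,.016],[.055,-.01,.016],[-.145,.01,.005],[-.145,-.01,.005]]
s=bot.read_state()
for th in (38,42,46):
    P=barpts(L,s["tool_pos"],7.06,th)
    print(th,((proj("side",P)-[305,130]+.5)*8-.5).round().tolist())
E
```

```text
t 16.35 pos [ 0.5859 -0.1276  0.1167] rot [ 1.7999e+02 -2.0000e-02  7.0600e+00] F [ 0.6 -0.2 -2.1] open 0.0194
shift after turn [ 0.49  -0.016 -0.706] turn -0.0
38 [[189.0, 277.0], [219.0, 261.0], [54.0, 79.0], [85.0, 65.0], [339.0, 464.0], [367.0, 446.0]]
42 [[185.0, 281.0], [215.0, 265.0], [59.0, 75.0], [90.0, 61.0], [325.0, 476.0], [354.0, 458.0]]
46 [[180.0, 284.0], [210.0, 268.0], [64.0, 71.0], [96.0, 57.0], [311.0, 486.0], [340.0, 468.0]]
```

View pics/s4.png

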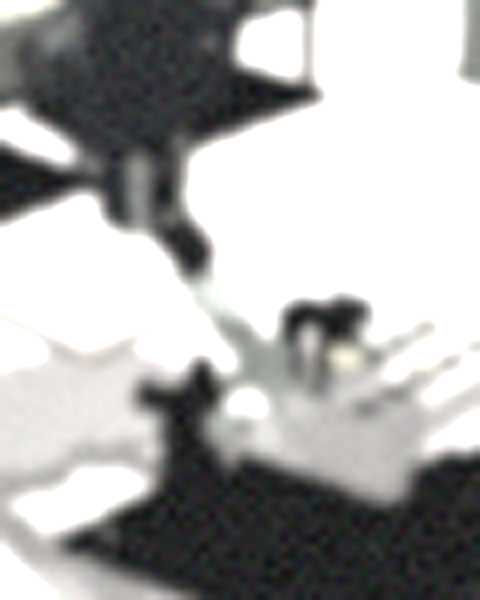

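The bar is in, under the lip, with no contact force. Levering down gently while drawing out along the planned arc.

>>> {"op": "step_arm", "data": {
  "targets": [
    [0.08,0,0,0,-1],
    [0.08,0,0,0,-1],
    [0.08,0,0,0,-1],
    [0.1,0,0,0,-1],
    [0.035,0,0.04,0,-1],
    [0.035,0,0.04,0,-1],
    [0,0,0,0,-1],
    [0,0,0,0,-1]
  ],
  "squeeze": 60
}}

```text
time: 17.4
tool_pos: [0.6062, -0.1251, 0.1127]
eef_rot: [180.0, -0.0, 7.1]
contact_force: [-3.7, -0.9, 3.4]
opening: 0.0194
finger_force: 60.7
```

>>> {"op": "step_arm", "data": {
  "targets": [
    [0.018,0,0.02,0,-1],
    [0.018,0,0.02,0,-1],
    [0.018,0,0.02,0,-1],
    [0.018,0,0.02,0,-1],
    [0,0,0,0,-1],
    [0,0,0,0,-1],
    [0,0,0,0,-1],
    [0,0,0,0,-1]
  ]
}}

```text
time: 18.4
tool_pos: [0.6096, -0.1246, 0.1084]
eef_rot: [-180.0, 0.0, 7.1]
contact_force: [-4.2, -0.0, 2.7]
opening: 0.0191
finger_force: 60.1
```

>>> {"op": "step_arm", "data": {
  "targets": [
    [0.016,0,0.023,0,-1],
    [0.016,0,0.023,0,-1],
    [0.016,0,0.023,0,-1],
    [0.016,0,0.023,0,-1],
    [0.016,0,0.023,0,-1],
    [0,0,0,0,-1],
    [0,0,0,0,-1],
    [0,0,0,0,-1]
  ]
}}

```text
time: 19.4
tool_pos: [0.6137, -0.1241, 0.1028]
eef_rot: [-180.0, -0.0, 7.1]
contact_force: [-3.2, 0.0, 3.2]
opening: 0.019
finger_force: 59.6
```

```bash
cat >> h.py <<'E'
def lever(zrs=(.0615,.0645,.0675,.0705,.0735)):
    from plant import bot
    from scipy.optimize import brentq
    s=bot.read_state(); p=s["tool_pos"]; y=np.radians(7.06)
    x=((p[0]-.4539)*np.cos(y)+(p[1]+.1431)*np.sin(y))*1e3-77
    for zr in zrs:
        z=(p[2]+.019-zr)*1e3; a=np.sqrt(x*x+z*z-14**2); th=np.degrees(np.arctan2(z,x)-np.arctan2(14,a))
        dz=zr*1e3-64; b=brentq(lambda t:38*np.sin(t)-dz*np.cos(t)-15,0,1.2)
        print("zr",zr*1e3,"theta",th.round(1),"bear",np.degrees(b).round(1),"s",(145-a).round(1),"d",((145-a)*np.cos(np.radians(th))+6*np.sin(np.radians(th))).round(1))
E
python3 -c "
from h import *
lever()"
```

```text
zr 61.5 theta 27.9 bear 19.4 s 42.7 d 40.5
zr 64.5 theta 26.4 bear 24.0 s 44.4 d 42.4
zr 67.5 theta 24.8 bear 28.4 s 46.1 d 44.3
zr 70.5 theta 23.2 bear 32.6 s 47.7 d 46.2
zr 73.5 theta 21.6 bear 36.6 s 49.2 d 48.0
```

>>> {"op": "step_arm", "data": {
  "targets": [
    [0.015,0,0.028,0,-1],
    [0.015,0,0.028,0,-1],
    [0.015,0,0.028,0,-1],
    [0.015,0,0.028,0,-1],
    [0,0,0,0,-1],
    [0,0,0,0,-1],
    [0,0,0,0,-1],
    [0,0,0,0,-1]
  ]
}}

```text
time: 20.4
tool_pos: [0.6168, -0.1237, 0.0973]
eef_rot: [180.0, -0.0, 7.1]
contact_force: [0.5, 1.3, 4.1]
opening: 0.0189
finger_force: 59.5
```

>>> {"op": "step_arm", "data": {
  "targets": [
    [0.012,0,0.028,0,-1],
    [0.012,0,0.028,0,-1],
    [0.012,0,0.028,0,-1],
    [0.012,0,0.028,0,-1],
    [0,0,0,0,-1],
    [0,0,0,0,-1],
    [0,0,0,0,-1],
    [0,0,0,0,-1]
  ]
}}

```text
time: 21.4
tool_pos: [0.6193, -0.1235, 0.0922]
eef_rot: [180.0, -0.0, 7.1]
contact_force: [-0.2, 0.1, 10.1]
opening: 0.0189
finger_force: 60.0
```

```bash
python3 -c "
from h import *
lever()"
```

```text
zr 61.5 theta 21.2 bear 19.4 s 43.6 d 42.8
zr 64.5 theta 19.6 bear 24.0 s 45.0 d 44.4
zr 67.5 theta 18.0 bear 28.4 s 46.4 d 46.0
zr 70.5 theta 16.3 bear 32.6 s 47.7 d 47.4
zr 73.5 theta 14.6 bear 36.6 s 48.9 d 48.8
```

The force rises, so the lip is engaged; the rail axis is at about 62.5 mm. Continuing the levering.

>>> {"op": "step_arm", "data": {
  "targets": [
    [0.012,0,0.028,0,-1],
    [0.012,0,0.028,0,-1],
    [0.012,0,0.028,0,-1],
    [0.012,0,0.028,0,-1],
    [0,0,0,0,-1],
    [0,0,0,0,-1],
    [0,0,0,0,-1],
    [0,0,0,0,-1]
  ]
}}

```text
time: 22.4
tool_pos: [0.6217, -0.1233, 0.0872]
eef_rot: [180.0, -0.1, 7.1]
contact_force: [-3.5, -0.1, 15.3]
opening: 0.019
finger_force: 61.1
```

>>> {"op": "step_arm", "data": {
  "targets": [
    [0.01,0,0.028,0,-1],
    [0.01,0,0.028,0,-1],
    [0.01,0,0.028,0,-1],
    [0.01,0,0.028,0,-1],
    [0,0,0,0,-1],
    [0,0,0,0,-1],
    [0,0,0,0,-1],
    [0,0,0,0,-1]
  ]
}}

```text
time: 23.4
tool_pos: [0.624, -0.123, 0.0815]
eef_rot: [180.0, -0.1, 7.1]
contact_force: [1.1, 0.5, 11.4]
opening: 0.0192
finger_force: 60.9
```

```bash
python3 -c "
from h import *
lever((.0615,.063,.0645))"
```

```text
zr 61.5 theta 14.6 bear 19.4 s 43.9 d 44.0
zr 63.0 theta 13.8 bear 21.7 s 44.4 d 44.6
zr 64.5 theta 12.9 bear 24.0 s 45.0 d 45.2
```

>>> {"op": "step_arm", "data": {
  "targets": [
    [0.007,0,0.025,0,-1],
    [0.007,0,0.025,0,-1],
    [0.007,0,0.025,0,-1],
    [0.007,0,0.025,0,-1],
    [0,0,0,0,-1],
    [0,0,0,0,-1],
    [0,0,0,0,-1],
    [0,0,0,0,-1]
  ]
}}

```text
time: 24.4
tool_pos: [0.6255, -0.1228, 0.0764]
eef_rot: [180.0, -0.1, 7.1]
contact_force: [2.9, 2.0, 10.2]
opening: 0.0185
finger_force: 60.7
```

```bash
python3 -c "
from h import *
lever((.0615,.063,.0645))"
```

```text
zr 61.5 theta 11.5 bear 19.4 s 44.3 d 44.6
zr 63.0 theta 10.7 bear 21.7 s 44.8 d 45.2
zr 64.5 theta 9.9 bear 24.0 s 45.3 d 45.7
```

>>> {"op": "step_arm", "data": {
  "targets": [
    [0.006,0,0.025,0,-1],
    [0.006,0,0.025,0,-1],
    [0.006,0,0.025,0,-1],
    [0.006,0,0.025,0,-1],
    [0,0,0,0,-1],
    [0,0,0,0,-1],
    [0,0,0,0,-1],
    [0,0,0,0,-1]
  ]
}}

```text
time: 25.4
tool_pos: [0.6267, -0.1226, 0.0712]
eef_rot: [180.0, -0.1, 7.1]
contact_force: [3.1, 0.7, 8.6]
opening: 0.019
finger_force: 60.7
```

```bash
python3 - <<'E'
from h import *
from plant import get_image
import cv2
lever((.0615,.063,.0645))
a=get_image("side")[:,:,::-1]; p=cv2.imread("s4.png")
f=lambda a:cv2.convertScaleAbs(cv2.resize(a[150:205,310:375],None,fx=6,fy=6,interpolation=cv2.INTER_CUBIC),alpha=1.2,beta=10)
cv2.imwrite("pics/s5.png",cv2.hconcat([f(p),f(a)]))
E
```

```text
zr 61.5 theta 8.5 bear 19.4 s 44.9 d 45.2
zr 63.0 theta 7.7 bear 21.7 s 45.3 d 45.7
zr 64.5 theta 6.8 bear 24.0 s 45.7 d 46.1
```

View pics/s5.png

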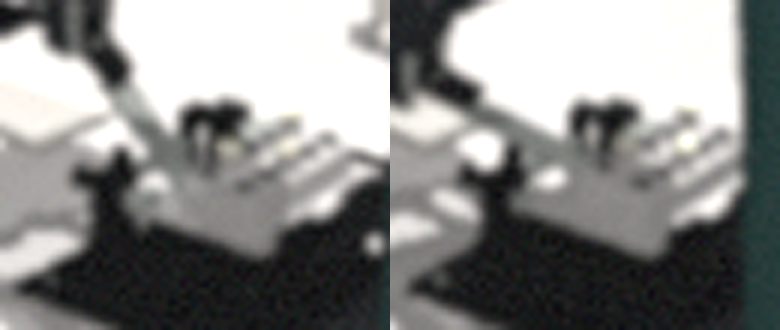

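The block's front lip has visibly risen in the right-hand view, but the force hasn't dropped to zero yet. Continuing in small steps.

>>> {"op": "step_arm", "data": {
  "targets": [
    [0.003,0,0.02,0,-1],
    [0.003,0,0.02,0,-1],
    [0.003,0,0.02,0,-1],
    [0.003,0,0.02,0,-1],
    [0,0,0,0,-1],
    [0,0,0,0,-1],
    [0,0,0,0,-1],
    [0,0,0,0,-1]
  ]
}}

```text
time: 26.45
tool_pos: [0.6273, -0.1225, 0.0669]
eef_rot: [180.0, -0.1, 7.1]
contact_force: [5.0, 0.3, 7.0]
opening: 0.0189
finger_force: 60.3
```

>>> {"op": "step_arm", "data": {
  "targets": [
    [0.003,0,0.02,0,-1],
    [0.003,0,0.02,0,-1],
    [0.003,0,0.02,0,-1],
    [0,0,0,0,-1],
    [0,0,0,0,-1],
    [0,0,0,0,-1],
    [0,0,0,0,-1],
    [0,0,0,0,-1]
  ]
}}

```text
time: 27.45
tool_pos: [0.6275, -0.1225, 0.0637]
eef_rot: [180.0, -0.1, 7.1]
contact_force: [4.2, 0.5, 6.7]
opening: 0.0188
finger_force: 60.2
```

```bash
python3 - <<'E'
from h import *
from plant import get_image
import cv2
lever((.0615,.063,.0645))
a=get_image("side")[:,:,::-1]; cv2.imwrite("s6.png",a)
p=cv2.imread("s4.png"); import numpy as np
# predicted side-view pixels of rear tube top corners / lip ends for lift h
yaw=np.radians(7.06)
def blk(L,h):
    t=np.arcsin(h/86); c,s=np.cos(t),np.sin(t); L=np.asarray(L,float)
    x=L[:,0]+43; z=L[:,2]-26
    return place([.4539,-.1431,yaw],np.c_[-43+c*x-s*z,L[:,1],64+s*x+c*z]/1e3)
pts=[[43,61,30],[23,49,63],[-23,49,63],[43,61,22]]
for h in(0,7,12,16): print(h,proj("side",blk(np.array(pts)+[0,0,0],h) if 0 else blk(np.array(pts),h)).round(1).tolist())
E
```

```text
zr 61.5 theta 4.2 bear 19.4 s 45.9 d 46.2
zr 63.0 theta 3.3 bear 21.7 s 46.2 d 46.5
zr 64.5 theta 2.5 bear 24.0 s 46.5 d 46.7
0 [[331.8, 185.0], [339.1, 176.3], [351.0, 180.5], [331.7, 187.2]]
7 [[331.9, 183.2], [340.0, 175.1], [351.8, 180.3], [331.7, 185.3]]
12 [[332.1, 181.9], [340.6, 174.3], [352.4, 180.3], [331.8, 183.9]]
16 [[332.3, 180.8], [341.2, 173.7], [352.9, 180.3], [331.9, 182.9]]
```

```bash
python3 - <<'E'
import cv2,numpy as np
g=lambda f:cv2.GaussianBlur(cv2.imread(f,0),(0,0),.7)
a,b=g("s4.png"),g("s6.png")
pts=np.float32([[332,186],[334,187],[336,188],[339,176],[340,184],[343,178],[345,186],[351,180.5],[353,190],[320,200],[360,200]]).reshape(-1,1,2)
q,st,e=cv2.calcOpticalFlowPyrLK(a,b,pts,None,winSize=(9,9),maxLevel=1)
for p,r,s,x in zip(pts,q,st,e): print(p[0],(r-p)[0].round(2),s,x.round(1))
for n in("s4.png","s6.png"): print(cv2.imread(n,0)[178:194,326:358:2])
E
```

```text
[332. 186.] [ 0.16 -1.12] [1] [6.8]
[334. 187.] [-0.07 -1.27] [1] [8.2]
[336. 188.] [-1.14 -1.6 ] [1] [7.7]
[339. 176.] [ 0.75 -0.46] [1] [15.2]
[340. 184.] [-0.63 -1.14] [1] [9.1]
[343. 178.] [ 0.79 -1.2 ] [1] [9.]
[345. 186.] [-5.42 -2.33] [1] [6.5]
[351.  180.5] [ 1.18 -0.57] [1] [5.3]
[353. 190.] [-0.03  0.06] [1] [1.8]
[320. 200.] [1.97 0.55] [1] [6.3]
[360. 200.] [ 0.27 -0.14] [1] [1.1]
[[ 61  28   6  52 112 129  99  95  91  67  92 112 118 108  96 100]
 [ 22  11  13  60 152 172 117 105 107  84  98 116 107  92  77 104]
 [ 12  16  20  80 170 186 133 108 117 103 103 105  81  87  94 104]
 [ 16  10  36  92 147 159 135 108 117 109 105 100  75  89 105 104]
 [ 25  17  52  99 113 122 126 113 113 109 105 102  92 100 105 102]
 [ 22  10  52 100  95 109 129 112 106 105 106 106 105 106 102 102]
 [ 22   7  47  91  98 114 128 114 105 105 107 106 107 106 102 101]
 [ 24   8  30  77  96 110 125 115 107 106 105 107 107 106 102 103]
 [ 27   9  18  59  85  86 108 111 109 105 104 105 106 105 101 105]
 [ 21  13   7  42  60  47  73 100 109 101 103 106 106 105 104  90]
 [ 22  13   5  26  38  15  34  64 
[... 741 characters left out ...]
 105 103 104 105 108 102  98]
 [ 23  14  41  84  84  96 102 102 104 103 104 104 104 109  99  99]
 [ 27   4  30  62  59  83  96 100 101 101 103 104 104 106  98 107]
 [ 26   5  15  31  28  53  86  97 103 104 106 104 103 102  99 112]
 [ 22  14  10  15  13  26  53  80  98 104 104 104 104 100  99  95]
 [ 19  16   8  13  13  12  23  52  81  95 102 101 106 102  98  73]
 [ 13   6  13  10  16   3  17  22  47  69  86  99 104 103  97  56]
 [ 12  11  10  11  11  18  12  10  19  41  56  86  99 103  96  48]
 [ 12  19  10  13  12  11  12  15  14  15  24  56  80  93  85  37]
 [ 10   2  14   7   6  11   8   5   7   6  10  25  45  67  56  21]
 [  8   9  12  15  16  11  17  12   9  12   7  12  17  35  26  11]]
```

The lip is up about 6–7 mm, at the edge of snapping. A little more.

>>> {"op": "step_arm", "data": {
  "targets": [
    [0,0,0.02,0,-1],
    [0,0,0.02,0,-1],
    [0,0,0.02,0,-1],
    [0,0,0,0,-1],
    [0,0,0,0,-1],
    [0,0,0,0,-1],
    [0,0,0,0,-1],
    [0,0,0,0,-1]
  ]
}}

```text
time: 28.5
tool_pos: [0.6276, -0.1225, 0.0609]
eef_rot: [180.0, -0.1, 7.1]
contact_force: [4.4, 1.7, 6.4]
opening: 0.0188
finger_force: 60.5
```

```bash
cat > lift.py <<'E'
import cv2,numpy as np
from plant import get_image,bot
from h import *
a=cv2.cvtColor(get_image("side"),cv2.COLOR_RGB2GRAY).astype(float); r=cv2.imread("s4.png",0).astype(float); s6=cv2.imread("s6.png",0).astype(float)
def edge(im,c):
    v=im[183:194,c-1:c+2].mean(1)
    for i in range(10,-1,-1):
        if v[i]>50: return 183+i+(v[i]-50)/(v[i]-v[i+1]) if i<10 else np.nan
print([[round(edge(im,c)-edge(r,c),2) for im in(s6,a)] for c in(332,333,334,335,336,338,340,344,352)])
lever((.0615,.063))
E
python3 lift.py
```

```text
[[np.float64(-1.22), np.float64(-1.18)], [np.float64(-1.94), np.float64(-1.9)], [np.float64(-1.82), np.float64(-1.81)], [np.float64(-1.32), np.float64(-1.32)], [np.float64(-0.88), np.float64(-0.85)], [np.float64(-0.47), np.float64(-0.47)], [np.float64(-0.2), np.float64(-0.16)], [np.float64(0.07), np.float64(0.03)], [np.float64(0.03), np.float64(-0.01)]]
zr 61.5 theta 2.6 bear 19.4 s 46.4 d 46.6
zr 63.0 theta 1.7 bear 21.7 s 46.6 d 46.8
```

```bash
python3 - <<'E'
from h import *
import cv2
from plant import get_image
a=get_image("side")[:,:,::-1]; cv2.imwrite("s7.png",a)
yaw=np.radians(7.06)
def blk(L,h):
    t=np.arcsin(h/86); c,s=np.cos(t),np.sin(t); L=np.asarray(L,float); x=L[:,0]+43; z=L[:,2]-26
    return place([.4539,-.1431,yaw],np.c_[-43+c*x-s*z,L[:,1],64+s*x+c*z]/1e3)
# local top plane grid of the block (z=50..63): warp s7 back to s4 under hypothesis h, compare
r=cv2.GaussianBlur(cv2.imread("s4.png",0),(0,0),.8).astype(np.float32); b=cv2.GaussianBlur(cv2.imread("s7.png",0),(0,0),.8).astype(np.float32)
def samp(im,uv): return cv2.remap(im,uv[:,0].astype(np.float32),uv[:,1].astype(np.float32),cv2.INTER_CUBIC).ravel()
for nm,G in (("top",[[x,y,60] for x in np.arange(-24,25,2) for y in np.arange(-30,50,2)]),("flange side/end",[[x,61,z] for x in np.arange(-30,44,2) for z in np.arange(20,32,1)]),("end",[[x,49,z] for x in np.arange(-24,25,2) for z in np.arange(32,62,2)])):
    G=np.array(G,float); v=samp(r,proj("side",blk(G,0)))
    print(nm,[(h,round(np.corrcoef(v,samp(b,proj("side",blk(G,h))))[0,1],3)) for h in range(0,19,2)])
E
```

```text
top [(0, np.float64(0.917)), (2, np.float64(0.925)), (4, np.float64(0.929)), (6, np.float64(0.928)), (8, np.float64(0.924)), (10, np.float64(0.915)), (12, np.float64(0.902)), (14, np.float64(0.885)), (16, np.float64(0.865)), (18, np.float64(0.841))]
flange side/end [(0, np.float64(0.773)), (2, np.float64(0.842)), (4, np.float64(0.888)), (6, np.float64(0.912)), (8, np.float64(0.916)), (10, np.float64(0.902)), (12, np.float64(0.876)), (14, np.float64(0.842)), (16, np.float64(0.807)), (18, np.float64(0.773))]
end [(0, np.float64(-0.089)), (2, np.float64(0.107)), (4, np.float64(0.305)), (6, np.float64(0.47)), (8, np.float64(0.578)), (10, np.float64(0.641)), (12, np.float64(0.67)), (14, np.float64(0.676)), (16, np.float64(0.662)), (18, np.float64(0.634))]
```

>>> {"op": "step_arm", "data": {
  "targets": [
    [0,0,-0.05,0,-1],
    [0,0,-0.05,0,-1],
    [0,0,-0.05,0,-1],
    [0,0,-0.05,0,-1],
    [0,0,0,0,-1],
    [0,0,0,0,-1],
    [0,0,0,0,-1],
    [0,0,0,0,-1]
  ]
}}

```text
time: 29.6
tool_pos: [0.6269, -0.1224, 0.0702]
eef_rot: [-180.0, 0.0, 7.1]
contact_force: [-2.1, 0.8, -6.1]
opening: 0.0189
finger_force: 58.7
```

```bash
python3 lift.py; python3 - <<'E'
import cv2
from plant import get_image
a=get_image("side")[:,:,::-1]; cv2.imwrite("s8.png",a)
f=lambda a:cv2.convertScaleAbs(cv2.resize(a[160:200,318:366],None,fx=8,fy=8,interpolation=cv2.INTER_CUBIC),alpha=1.2,beta=10)
cv2.imwrite("pics/s8.png",cv2.hconcat([f(cv2.imread("s4.png")),f(a)]))
E
```

```text
[[np.float64(-1.22), np.float64(-1.15)], [np.float64(-1.94), np.float64(-1.85)], [np.float64(-1.82), np.float64(-1.79)], [np.float64(-1.32), np.float64(-1.31)], [np.float64(-0.88), np.float64(-0.86)], [np.float64(-0.47), np.float64(-0.44)], [np.float64(-0.2), np.float64(-0.22)], [np.float64(0.07), np.float64(0.06)], [np.float64(0.03), np.float64(-0.01)]]
zr 61.5 theta 8.0 bear 19.4 s 44.8 d 45.2
zr 63.0 theta 7.1 bear 21.7 s 45.2 d 45.6
```

View pics/s8.png

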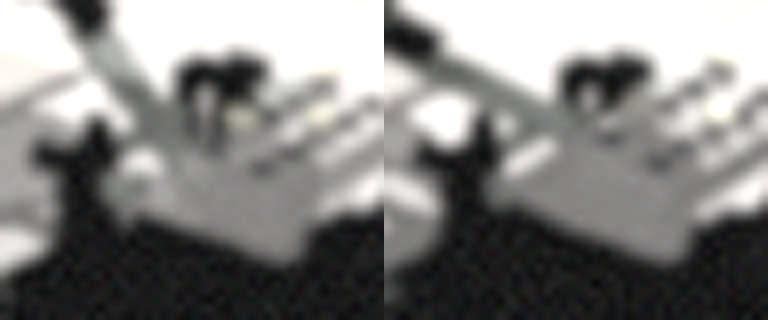

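The right-hand view shows the front lip still raised after I backed the bar off by 9 mm, so it has snapped and is propped on the catches. Lowering slightly to unload it, then withdrawing along the bar.

>>> {"op": "step_arm", "data": {
  "targets": [
    [0,0,0.045,0,-1],
    [0,0,0.045,0,-1],
    [0.06,0,-0.004,0,-1],
    [0.12,0,-0.01,0,-1],
    [0.2,0,-0.018,0,-1],
    [0.25,0,-0.022,0,-1],
    [0.3,0,-0.028,0,-1],
    [0.3,0,-0.03,0,-1]
  ]
}}

```text
time: 30.7
tool_pos: [0.6892, -0.1147, 0.0715]
eef_rot: [-180.0, -0.0, 7.1]
contact_force: [-0.5, -0.1, -1.6]
opening: 0.019
finger_force: 59.3
```

```bash
python3 lift.py; python3 -c "
from h import *
go(.4981,.1653,.20,9.0)"
```

```text
[[np.float64(-1.22), np.float64(-1.14)], [np.float64(-1.94), np.float64(-1.85)], [np.float64(-1.82), np.float64(-1.72)], [np.float64(-1.32), np.float64(-1.26)], [np.float64(-0.88), np.float64(-0.83)], [np.float64(-0.47), np.float64(-0.48)], [np.float64(-0.2), np.float64(-0.21)], [np.float64(0.07), np.float64(0.06)], [np.float64(0.03), np.float64(-0.04)]]
zr 61.5 theta 5.4 bear 19.4 s -18.3 d -17.7
zr 63.0 theta 4.8 bear 21.7 s -18.1 d -17.5
t 30.75 pos [ 0.6905 -0.1145  0.0717] rot [ 1.80e+02 -5.00e-02  7.08e+00] F [-0.8  1.  -1.2] open 0.0191
shift after turn [-2.925 -6.129 -2.567] turn -0.384
```

>>> {"op": "step_arm", "data": {
  "targets": [
    [0.2,0,-0.5,0,-1],
    [0,0,-0.8,-0.37,-1],
    [0,0,-0.8,0,-1],
    [-0.5,-0.7,0,0,-1],
    [-0.6,-0.9,0,0,-1],
    [-0.6,-0.9,0,0,-1],
    [-0.6,-0.9,0,0,-1],
    [-0.5,-0.9,0,0,-1]
  ]
}}

```text
time: 31.75
tool_pos: [0.5253, 0.0782, 0.1767]
eef_rot: [-180.0, -0.0, 8.9]
contact_force: [-0.9, 0.3, -1.3]
opening: 0.0192
finger_force: 59.4
```

```bash
python3 -c "
from h import *
go(.4995,.1662,.05,8.93)"
```

```text
t 31.75 pos [0.5253 0.0782 0.1767] rot [-1.8e+02 -2.0e-02  8.9e+00] F [-0.9  0.3 -1.3] open 0.0192
shift after turn [-0.236 -1.819  2.534] turn -0.006
```

>>> {"op": "step_arm", "data": {
  "targets": [
    [-0.08,-0.6,0,0,-1],
    [-0.08,-0.6,0,0,-1],
    [-0.08,-0.62,0,0,-1],
    [0,0,0.5,0,-1],
    [0,0,0.7,0,-1],
    [0,0,0.7,0,-1],
    [0,0,0.6,0,-1],
    [0,0,0,0,-1]
  ],
  "squeeze": 30
}}

```text
time: 32.75
tool_pos: [0.4994, 0.1649, 0.0497]
eef_rot: [180.0, 0.2, 8.9]
contact_force: [0.1, 0.3, -1.8]
opening: 0.019
finger_force: 59.2
```

```bash
python3 -c "
from h import *
go(.4995,.1662,.0185,8.93)"
```

```text
t 32.75 pos [0.4994 0.1649 0.0497] rot [179.98   0.21   8.92] F [ 0.1  0.3 -1.8] open 0.019
shift after turn [ 0.005 -0.026  0.624] turn -0.003
```

>>> {"op": "step_arm", "data": {
  "targets": [
    [0,-0.02,0.12,0,-1],
    [0,0,0.12,0,-1],
    [0,0,0.1,0,-1],
    [0,0,0.1,0,-1],
    [0,0,0.08,0,-1],
    [0,0,0.06,0,-1],
    [0,0,0.02,0,-1],
    [0,0,0,0,-1]
  ]
}}

```text
time: 33.75
tool_pos: [0.5005, 0.1661, 0.022]
eef_rot: [-180.0, -0.0, 8.9]
contact_force: [-0.2, 0.0, 5.7]
opening: 0.0189
finger_force: 60.2
```

>>> {"op": "step_arm", "data": {
  "targets": [
    [0,0,0.02,0,-1],
    [0,0,0.02,0,-1],
    [0,0,0.02,0,-1],
    [0,0,0,0,-1],
    [0,0,0,0,-1],
    [0,0,0,0,-1],
    [0,0,0,0,-1],
    [0,0,0,0,-1]
  ]
}}

```text
time: 34.75
tool_pos: [0.5008, 0.1662, 0.0191]
eef_rot: [-180.0, -0.1, 8.9]
contact_force: [3.5, 0.1, 5.6]
opening: 0.0188
finger_force: 60.3
```

Lowering a little more until both ribs carry the bar.

>>> {"op": "step_arm", "data": {
  "targets": [
    [0,0,0.02,0,-1],
    [0,0,0.02,0,-1],
    [0,0,0.01,0,-1],
    [0,0,0,0,-1],
    [0,0,0,0,-1],
    [0,0,0,0,-1],
    [0,0,0,0,-1],
    [0,0,0,0,-1]
  ]
}}

```text
time: 35.75
tool_pos: [0.5008, 0.1662, 0.0165]
eef_rot: [-180.0, -0.1, 8.9]
contact_force: [3.9, 0.2, 4.4]
opening: 0.0187
finger_force: 60.3
```

>>> {"op": "step_arm", "data": {
  "targets": [
    [0,0,0.01,0,-1],
    [0,0,0,0,-0.7],
    [0,0,0,0,-0.3],
    [0,0,0,0,0.2],
    [0,0,0,0,0.6],
    [0,0,0,0,0.6],
    [0,0,0,0,0.6],
    [0,0,0,0,0.6]
  ]
}}

```text
time: 36.75
tool_pos: [0.5002, 0.1661, 0.0154]
eef_rot: [-180.0, 0.0, 8.9]
contact_force: [-0.8, 0.1, -0.2]
opening: 0.0682
finger_force: 0.0
```

>>> {"op": "step_arm", "data": {
  "targets": [
    [0,0,-0.2,0,0.6],
    [0,0,-0.4,0,0.6],
    [0,0,-0.8,0,0.6],
    [0,0,-0.8,0,0.6],
    [0,0,-0.8,0,0.6],
    [0,0.6,-0.4,0,0.6],
    [-0.3,1,0,0,0.6],
    [-0.3,1,0,0,0.6]
  ]
}}

```text
time: 37.75
tool_pos: [0.4904, 0.0318, 0.1874]
eef_rot: [180.0, -0.1, 9.0]
contact_force: [0.4, -0.2, -0.4]
opening: 0.0684
finger_force: 0.0
```

>>> {"op": "step_arm", "data": {
  "targets": [
    [-0.3,1,0,0,0.6],
    [-0.3,1,0,0,0.6],
    [-0.3,1,0,0,0.6],
    [-0.3,1,0,0,0.6],
    [-0.3,1,0,0,0.6],
    [0,1,0,0,0.6],
    [0,1,0,0,0.6],
    [0,0,0,0,0.6]
  ]
}}

```text
time: 38.75
tool_pos: [0.4707, -0.3269, 0.1865]
eef_rot: [180.0, -0.0, 8.8]
contact_force: [0.2, 0.7, -0.2]
opening: 0.0685
finger_force: 0.0
```

```bash
python3 - <<'E'
from h import *
from plant import get_image
import cv2
go(.4,-.2,.2,9)
# bar & bystander check numerically: bar fit by thresholded features vs prediction, scene diff vs start
a=get_image("top")[:,:,::-1]; cv2.imwrite("t9.png",a); s=get_image("side")[:,:,::-1]; cv2.imwrite("s9.png",s)
g=cv2.cvtColor(a,cv2.COLOR_BGR2GRAY); z=cv2.imread("top0_raw.png",0)
c=g[160:245,238:298]
for nm,im in(("start",z),("now",g)):
    c=im[160:245,238:298]; n,l,st,ce=cv2.connectedComponentsWithStats((c<62).astype(np.uint8)); k=1+st[1:,4].argmax()
    n2,l2,s2,c2=cv2.connectedComponentsWithStats((c>140).astype(np.uint8)); 
    print(nm,"dark",st[k],ce[k].round(1))
d=cv2.absdiff(cv2.GaussianBlur(g,(0,0),1.2),cv2.GaussianBlur(z,(0,0),1.2))>25
n,l,st,ce=cv2.connectedComponentsWithStats(d.astype(np.uint8))
print([x.tolist() for x in st[1:] if x[4]>12])
np.set_printoptions(linewidth=250); print(g[160:245:3,244:292:2])
E
```

```text
t 38.75 pos [ 0.4707 -0.3269  0.1865] rot [179.97  -0.     8.76] F [ 0.2  0.7 -0.2] open 0.0685
shift after turn [-0.999 -2.728 -0.271] turn -0.048
start dark [ 21  27  11  21 132] [26.1 37.1]
now dark [17 18 19 14 90] [25.2 24.8]
[[334, 144, 150, 171, 11989], [495, 178, 6, 11, 51], [488, 187, 4, 15, 52], [367, 195, 19, 25, 207], [425, 207, 122, 83, 2887], [479, 215, 5, 12, 50], [566, 222, 31, 14, 177], [471, 226, 4, 5, 13], [268, 231, 71, 79, 3277], [461, 234, 13, 11, 89], [318, 235, 288, 165, 15887], [554, 247, 6, 13, 57], [182, 264, 119, 136, 8053], [556, 286, 5, 11, 36], [416, 289, 6, 9, 33], [571, 302, 13, 9, 68], [290, 307, 28, 35, 412], [357, 337, 12, 6, 26], [294, 343, 19, 17, 77]]
[[132 130 131 130 132 136 134 133 132 129 133 133 133 135 129 134 134 132 130 130 132 134 134 136]
 [133 131 133 132 132 132 130 132 129 132 134 131 134 131 132 135 134 132 135 132 134 132 137 134]
 [128 129 126 134 133 130 130 133 132 140 141 122  97  99  90  89 114 132 132 131 132 127 133 133]
 [134 136 137  96  87  91  90  87  84  85  85  88  84  92  94  90 115 127 126 126 128 129 126 132]
 [122
[... 1770 characters left out ...]
0 133]
 [132 126 128 134 138  84  84  81  91  89  86 125 121 128  62  57  82  90  94  91  91 120 130 130]
 [133 137 134 133 138  88  84  65  93  94  88 119 121 124  85  89  88  89  85  89  88 121 132 135]
 [129 133 132 128 135 114  90  90  93  90  90 112 123 126 102  89  89  92  89  92  86  86 130 129]
 [133 134 131 131 132 115  91  89  89  92  87 102 125 127 128  76  92  84  86  82  88  79 134 132]
 [126 129 130 129 131 134  83  92  89  91  93  95 129 134 127  74  75  85 136 143 136 138 133 133]
 [129 127 130 129 128 132  91  83  90  95 140 139 140 139 135 133 134 133 130 131 132 133 132 132]
 [133 133 132 132 135 132 131 134 135 133 133 134 136 136 135 135 135 133 136 136 134 133 136 130]]
```

```bash
python3 -c "
from plant import bot
print(bot.sign_off())"
```

```text
the job is handed in; nothing more can be done
None
```

I levered the lip up, and the images after I withdrew the bar show it still propped on both catches. The bar is back across both ribs of its rest, the same way round, and I handed the job in at about 39 s; the sign-off gave no verdict, and I could only bracket the lip's height at roughly 7–13 mm from the pictures.

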